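# Pack the last jar, then jack up the stock crate and hold it

### The job

Pack the shorter loose pill jar upright into the empty gap in the stock crate so that its load cannot shift. Then stand the bench jack with its saddle centred under the marked lift lug of the crate, handle pointing away from it, and press the jack's handle right down so that this end of the crate is jacked up. Finish while still holding the handle down, with only the jack carrying that end of the crate, and leave the taller jar and the glue bottle alone.

Things in the scene. Friction and masses are not known exactly. Their poses are not given: they have to be found in the camera images.
- jar_center (a point): Centre (half-way up) of the loose pill jar to be packed: round amber jar with white cap, upright, 72 mm tall; body 38 mm across, cap (top 15 mm) 42 mm across, 30 g. It stands alone on the pale table, left of the crate, nearer the robot than a second, taller jar; z up. A tall fixed tool rack stands on the desk further left: pass round or above it.
- gap (a point): Empty place in the crate: centre, at the inner floor, of a free square about 51 x 51 mm in the corner at the lug end on the crate's +y side, between two crate walls, a tin (26 mm tall) and a block (22 mm tall). Floor 67 mm above the table; walls reach 34 mm above the floor. Axes as crate.
- crate: Open plywood crate, 172 x 124 x 40 mm, underside 61 mm up, holding a tin, a stone and two blocks (loose, up to 30 mm tall). Rests level on a fixed steel stand, hinged to it at the end away from the lug; the lug end takes about 4 N to lift and falls back. Origin: middle of the hinge line, 66 mm up; +x from lug end to hinge, +y along the hinge, z up when level.
- lift_pad (a point): The lift point: centre of the flat underside of the steel lug on the middle of the crate's end wall (lug 44 mm wide, 8 mm thick, sticks out 50 mm; ring and dot on its top above this point). 61 mm above the table, 28 mm out from the wall, 212 mm from the hinge line. Axes as crate. The table under and before the lug is clear.
- jack: Loose bench jack, about 0.8 kg (varies by 20 %), base plate 165 x 72 x 10 mm, from x = -85 to +80 mm. Origin on its underside, z up; +x points to the saddle end, the handle sticks out over the -x end. In place under the lug its +x points along the crate's +x. It starts on the wooden desk at the left, whose top is 3 mm lower than the table.
- jack_grip (a point): Where to take the jack from above: middle of the upright pump block on the jack, 40 mm wide across jack y, 44 mm long along jack x, from 10 to 72 mm above the table; this point is 55 mm up, at jack x = -12 mm. Axes as jack.
- ram: The jack's moving ram with its round steel saddle, 36 mm across; origin at the centre of the saddle's top.
- saddle (a point): Centre of the top of the saddle, at jack x = +50 mm; 55 mm above the table while the handle is up (6 mm below the lug), 36 mm higher with the handle fully down.
- palm_plate (a point): Centre of the upper face of the flat palm plate (52 x 36 x 10 mm) at the end of the jack's handle: press here. The handle turns on a pin at jack x = -58 mm, 55 mm up; the plate's centre is 125 mm from the pin. Handle up: it slopes up 0.6 rad away from the jack, this point about 130 mm above the table; fully down it is level, this point about 60 mm up. Axes as jack when up.
- handle (a joint): Angle of the jack's pump handle in rad: 0 = up (start), 0.62 = fully down at its stop. A weak spring and the load push it back up when it is let go. Pressing takes about 2 to 5 N; the saddle rises 58 mm per rad.
- tall_jar: Bystander: a taller amber jar with white cap, 48 x 48 x 78 mm; origin under its centre. Leave alone.
- glue: Bystander: slim black glue bottle, 23 x 30 x 88 mm; origin under its centre. Leave alone.
There are look-alikes about, which are no part of the job. Leave any green look-alike of the part that bears jar_center alone.

How it is judged (in metres and radians):
On the way, in this order (a step that is already met when the one before it is completed fails the run):
1. the jar stands upright in the crate's gap (x of jar_center in the frame of gap between -0.012 and 0.012 m and y of jar_center in the frame of gap between -0.012 and 0.012 m and z of jar_center in the frame of gap between 0.028 and 0.044 m and angle between the z axis of jar_center and the z axis of gap, either way round below 0.12 rad), for 0.2 s.
2. the jack stands on the table, handle up, with its saddle under the lift point, the crate still level (horizontal distance between saddle and lift_pad below 0.012 m and height (world z) of saddle below 0.06 m and angle between jack's own z axis and vertical below 0.05 rad and angle between crate's own z axis and vertical below 0.02 rad and value of joint handle below 0.15 rad), for 0.2 s.
At the end, for the whole second after the job is handed in: Through the last second: handle held over 0.5 rad down by the fingers (0.5 N+), crate tilted over 0.10 rad, saddle bears 1.5 N+ on the lug within 15 mm of its centre, robot off the crate, jack flat (0.06 rad), jar square in the gap (15 mm, 0.12 rad) (angle between crate's own z axis and vertical above 0.1 rad and value of joint handle above 0.5 rad and contact force between ram and crate above 1.5 N and contact force between the fingers and jack above 0.5 N and contact force between the arm and crate below 0.3 N and horizontal distance between saddle and lift_pad below 0.015 m and angle between jack's own z axis and vertical below 0.06 rad and x of jar_center in the frame of gap between -0.015 and 0.015 m and y of jar_center in the frame of gap between -0.015 and 0.015 m and z of jar_center in the frame of gap between 0.028 and 0.044 m and angle between the z axis of jar_center and the z axis of gap, either way round below 0.12 rad); the arm keeps its last pose, push and grip.
It fails at once if the robot lifts the crate itself instead of with the jack (contact force between the arm and crate above 1.5 N and angle between crate's own z axis and vertical above 0.03 rad).
It fails at once if the taller jar or the glue bottle is knocked over or pushed more than 30 mm (distance of any of tall_jar, glue from where it was at the start of the episode above 0.03 m or angle between any of tall_jar, glue's own z axis and vertical above 0.3 rad).
It also fails if it takes over 64 s, if anything falls off the work surface, if the arm or the gripper's body presses on something with over 40 N, if the wrist force passes 120 N, or if a joint passes its speed limit or range.

### The arm

A 6-joint arm with a two-finger parallel gripper is mounted at the origin on a cart in front of the work surface, level with it; the furniture and walls round the work are solid. World frame = base frame: x ahead of the robot, y to its left, z up, the work surface at z = 0. Lengths are in mm, angles in rad, forces in N, time in s.
With the tool pointing down it reaches from about 275 to 725 mm from the base axis. Payload 5.6 kg.
Tool frame: the origin (TCP) lies at the very end of the fingers, on their centre line; the grasp point (between the pads) lies manip.pinch_z behind it (manip.pinch_z is the distance from the TCP to the grasp point, in mm); x points along the fingers, y is the direction in which the jaws open and shut, and the axes are right-handed (so a half turn about x gives the same grasp; the last joint's range is limited). The gripper opens to 85 mm and grips with 20 to 120 N. Pads are 22 mm wide; open, the fingers measure 114 mm over their backs; the gripper's body (76 mm by 85 mm) begins 54 mm behind the grasp point. The pads swing forward as they close: fully open they stand 13 mm farther back than shut.
Start: joints at [-1.031, 0.255, 0.108, 0, -1.424, -0.285], TCP at [138.649, -532.231, 231.283] pointing down, gripper open.
Joint ranges: [-2.95, 2.95], [-1.21, 1.97], [-1.09, 1.5], [-2.87, 1.71], [-2.94, -0.07], [-3.05, 3.05]. Speed limits (rad/s): [2.57, 2.57, 3.14, 3.14, 3.14, 3.14].

### API

Orientations are given as [roll, pitch, yaw] about the fixed x, y, z axes, in that order (R = Rz(yaw) Ry(pitch) Rx(roll)).
In Python, from bench import telemetry, camera, camera_info, manip gives the robot as it stands.
- The arm moves only by the tool servo_tool, never from a script. Its arguments are lists of equal length, an entry for each row: "grip": the finger opening in mm, from 0 to 85.4; "travel": the shift along the world's x, y, z in mm, a list of three; "yaw": the turn about the world's z in degrees. In form: {"grip": [grip, ...], "travel": [[tx, ty, tz], ...], "yaw": [yaw, ...]}. A call has 1 to 10 rows; each row shifts and turns the commanded pose from where the row before left it; what a row does not reach is not made up. A row lasts 1/10 s, in which the tool goes at most 50 mm and 8.59 degrees, less where a joint would pass 70% of its speed; a pose out of reach is approached as far as the arm can. A call is refused whole if a number of a shift passes 50 or a number of a turn 8.59, either way. A call with a gripper value outside its range is refused whole. The fingers move at their own pace and stop on an object; "grip_force" is the grip in N (left out, the last holds). Time passes only in rows, so rows that do not move let the fingers close. It gives the time, the measured TCP pose, the force and the opening at its end, in the units of the state.
- telemetry.get_state(): the state, without advancing time (a new reading comes with each control period).
- camera(name): name is "scene" or "top" or "wrist"; returns (picture, depth): 420x560x3 uint8, blue, green, red; 420x560 float32, mm along the optical axis (not along the pixel's ray), 0 where there is no reading.
- camera_info(name): a dict with "intrinsics" (3x3 intrinsics, pixels), "rvec" (rotation vector, rad) and "tvec" (3), from world to camera coordinates, as OpenCV has them. Camera axes: x right, y down, z forward; pixel columns grow to the right and rows downward; lengths in mm; the calibration is good to about 2 mm. A picture is of the moment at which its call begins: read the wrist's pose just before it. camera_info takes no time and is no camera call; for the wrist camera it gives the pose at the moment of the call.
- manip.job_done(): hands the job in, once; it reports no verdict.
The state is a dict: "clock": time; "joint_positions": joint angles; "qd": joint speeds; "joint_torque": joint torques, N m; "tcp_pos": TCP position; "tcp_rot": TCP orientation; "contact_force": force on the tool from outside, world axes, zero at the start; "ft_torque": the same for the moment, N m; "finger_gap": opening from 0.0 (shut) to 1.0 (fully open).
Only numpy, scipy, OpenCV 4.12 (cv2) and the standard library are available. Lean on these libraries where they do the work, as an engineer would, in place of code of your own. Each camera call takes 0.05 s, during which the arm holds its last target.

## Working session

There is one attempt and no reset: what is moved stays moved. The work goes in short steps, Python scripts to look and compute and a tool call to move; the robot and the scene stay as the last step left them, time stands still between calls to the robot, and variables do not carry over. Pictures are saved under pics/ and viewed, and the job is handed in when it is done.

Besides the shell and the picture viewer there is one more tool, called after "Emit:" as a command line: name --pt "numbers of a row" for each row, then --argument value for the rest. servo_tool: Moves the arm, as the interface text tells. Its arguments: {"type":"object","properties":{"grip":{"type":"array","items":{"type":"number"}},"travel":{"type":"array","items":{"type":"array","items":{"type":"number"}}},"yaw":{"type":"array","items":{"type":"number"}},"grip_force":{"type":"number"}},"required":["grip","travel","yaw"]}

```bash
mkdir -p pics
cat > h.py <<'E'
import numpy as np, cv2
from bench import telemetry, camera, camera_info, manip
def snap(n,tag):
    info=camera_info(n); im,d=camera(n); cv2.imwrite(f'pics/{tag}.png',im); np.savez(f'pics/{tag}.npz',im=im,d=d,K=info['intrinsics'],r=info['rvec'],t=info['tvec'])
    return im,d
def load(tag):
    z=np.load(f'pics/{tag}.npz'); return z
def pt(z,u,v,depth=None):
    K=np.array(z['K']);R=cv2.Rodrigues(np.array(z['r'],float))[0];t=np.array(z['t'],float).ravel()
    d=depth if depth is not None else float(z['d'][int(v),int(u)])
    c=np.linalg.inv(K)@np.array([u,v,1.])*d
    return R.T@(c-t)
def onz(z,u,v,h):
    K=np.array(z['K']);R=cv2.Rodrigues(np.array(z['r'],float))[0];t=np.array(z['t'],float).ravel()
    o=-R.T@t; r=R.T@np.linalg.inv(K)@np.array([u,v,1.])
    return o+r*(h-o[2])/r[2]
def cloud(z):
    K=np.array(z['K']);R=cv2.Rodrigues(np.array(z['r'],float))[0];t=np.array(z['t'],float).ravel()
    d=z['d'];v,u=np.mgrid[:d.shape[0],:d.shape[1]]
    c=np.stack([(u-K[0,2])/K[0,0]*d,(v-K[1,2])/K[1,1]*d,d],-1)
    return (c-t)@R
def crop(tag,x0,y0,x1,y1,s):
    im=cv2.imread(f'pics/{tag}.png')[y0:y1,x0:x1]
    cv2.imwrite(f'pics/{tag}_c{x0}_{y0}.png',cv2.resize(im,None,fx=s,fy=s,interpolation=cv2.INTER_CUBIC))
E
python3 - <<'E'
from h import *
for n in('scene','top'): snap(n,n+'0')
s=telemetry.get_state();print(s);print(manip.pinch_z)
for n in('scene','top','wrist'):
  i=camera_info(n);R=cv2.Rodrigues(np.array(i['rvec'],float))[0];print(n,-R.T@np.array(i['tvec']).ravel(),i['intrinsics'][0][0])
E
```

```text
{'clock': 0.1, 'joint_positions': array([-1.03140737e+00,  2.55686688e-01,  1.07160996e-01, -3.91157722e-04,
       -1.42389113e+00, -2.84579674e-01]), 'qd': array([ 9.02933856e-05, -1.37819947e-03,  3.36557074e-03, -2.38902811e-04,
       -7.93364638e-04, -6.88733287e-04]), 'joint_torque': array([-2.50091936e-03, -3.87605524e+01,  2.38471287e+01,  5.37790552e+00,
       -3.87289110e-03,  1.98205825e-07]), 'tcp_pos': array([ 138.56238393, -531.8210027 ,  230.50226847]), 'tcp_rot': array([1.62103889, 1.56913029, 1.87579061]), 'contact_force': array([ 0.19803185, -0.36362809, -0.12941544]), 'ft_torque': array([ 0.01193407, -0.06726347, -0.00454331]), 'finger_gap': 0.9997377963662614}
18.700000000000003
scene [-83.14053307 440.11256973 993.96415655] 455.5573806320455
top [ 408.744436     77.43089885 1219.21517369] 402.15860877119104
wrist [  73.96997115 -547.39740229  372.73139983] 299.9364161134889
```

View pics/scene0.png

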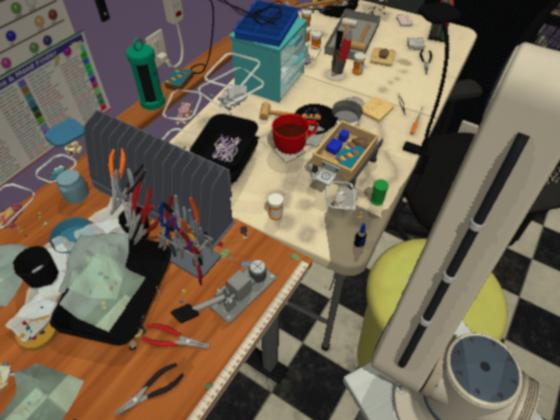

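View pics/top0.png

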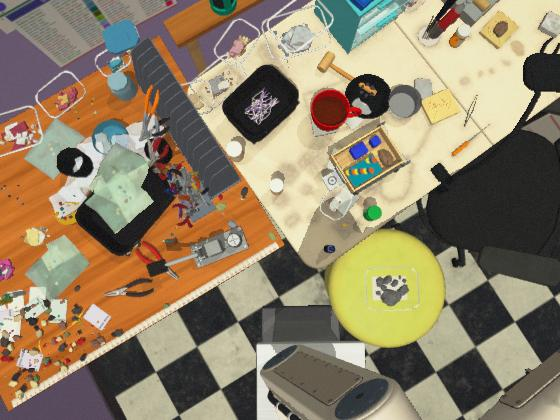

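The scene shows the crate at about (365,160) in the top view, with the lug on its left, the jar at about (276,185) and the tall jar at (235,148). The jack is at (215,245), the glue at (330,248) and a green look-alike at (373,212). I'll enlarge these.

Run:
```python
from h import *
crop('top0',300,110,420,230,6)
crop('top0',140,130,300,290,5)
z=load('top0')
for n,u,v in [('jar',276,185),('tall',235,148),('glue',330,248),('saddle',235,238),('green',373,212),('table',300,230),('desk',150,220)]:
  print(n,pt(z,u,v).round(1))
```

```text
jar [608.4  91.2  73.4]
tall [718.1 208.3  80.4]
glue [424.5 -57.6  84.1]
saddle [458.7 213.1  50.7]
green [ 525.2 -185.6   70.6]
table [481.7  21.5  -1.7]
desk [520.1 477.5   1.1]
```

View pics/top0_c300_110.png

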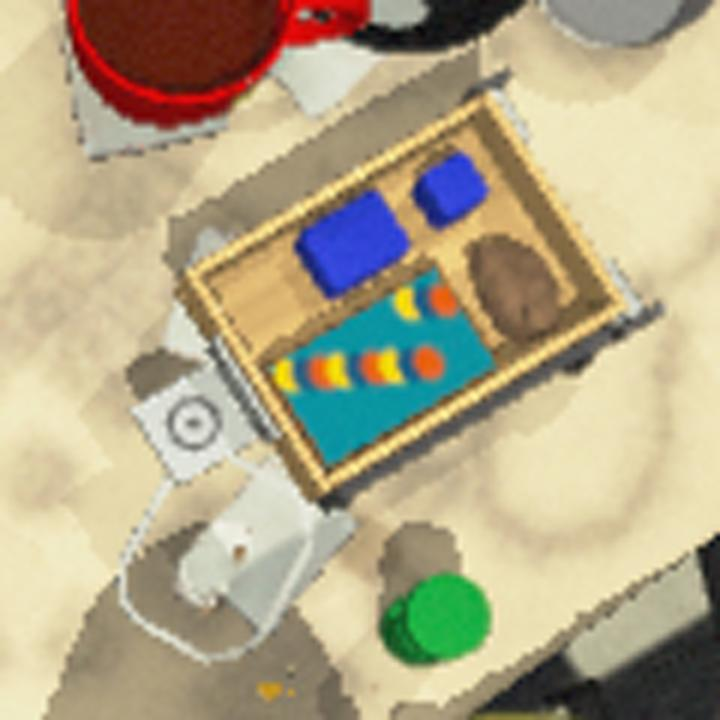

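View pics/top0_c140_130.png

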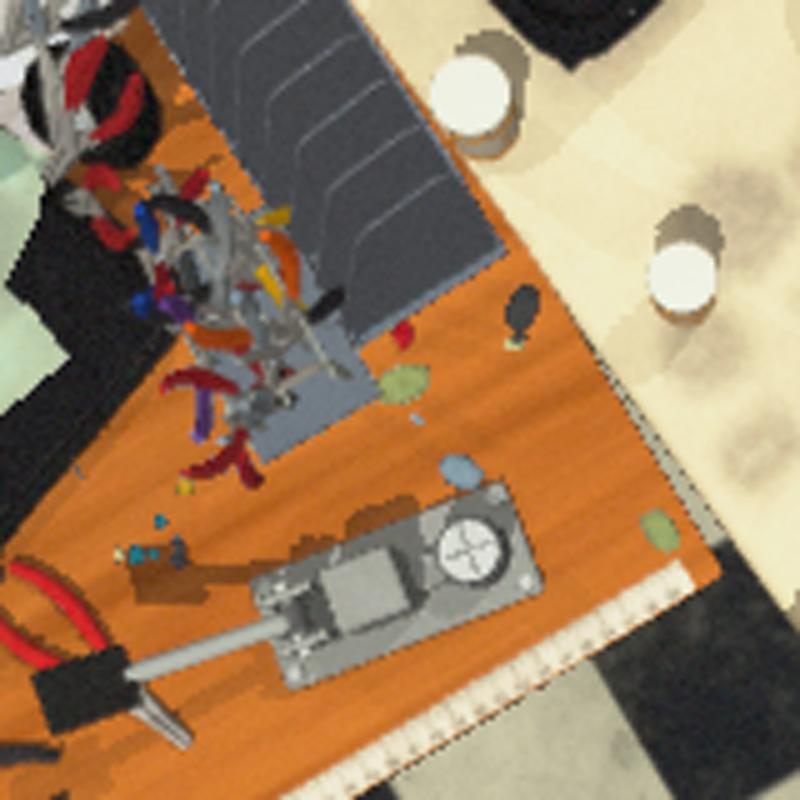

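Run:
```python
from h import *
z=load('top0')
f=lambda x,y,s,ox,oy:((x+.5)/s-.5+ox,(y+.5)/s-.5+oy)
c=lambda x,y,h:onz(z,*f(x,y,6,300,110),h)
j=lambda x,y,h:onz(z,*f(x,y,5,140,130),h)
L,T,Rr,B=[c(*p,101) for p in((190,272),(487,97),(628,303),(322,492))]
print('corners',[p.round(1) for p in (L,T,Rr,B)]); print([np.linalg.norm(a-b).round(1) for a,b in((L,T),(T,Rr),(Rr,B),(B,L))])
ex=(T+Rr-L-B);ex/=np.linalg.norm(ex);print('crate yaw',np.degrees(np.arctan2(ex[1],ex[0])))
ey=(L+T-B-Rr);print('y dir',np.degrees(np.arctan2(ey[1],ey[0])))
cen=(L+T+Rr+B)/4; yaw=(np.arctan2(ex[1],ex[0])+np.arctan2(-ey[0],ey[1]))/2; print(cen,np.degrees(yaw))
x=np.array([np.cos(yaw),np.sin(yaw)]);y=np.array([-x[1],x[0]])
print('lug est from crate',cen[:2]+x*(-114),'ring',c(193,423,69))
print('gap est',cen[:2]+x*(-86+6+25.5)+y*(62-6-25.5))
print('jar',j(683,277,72),'tall',j(472,95,78))
print('saddle',j(470,551,52),'plate',j(88,690,127),'block top mid',j(368,588,69))
print([j(*p,7).round(1) for p in((252,578),(503,483),(543,588),(292,688))])
```

```text
corners [array([687.1, -67.4, 101. ]), array([ 769.6, -211.5,  101. ]), array([ 668.2, -273.4,  101. ]), array([ 580.8, -125.8,  101. ])]
[np.float64(166.1), np.float64(118.8), np.float64(171.6), np.float64(121.3)]
crate yaw -59.77685184728151
y dir 30.05864005878704
[ 676.44999159 -169.5210921   101.        ] -59.859105894247236
lug est from crate [619.20738821 -70.93466119] ring [620.55366052 -70.61118053  69.        ]
gap est [ 675.46020438 -107.07495273]
jar [608.58951303  90.63565993  72.        ] tall [717.02143409 211.44983223  78.        ]
saddle [453.48339815 216.98848732  52.        ] plate [379.51141731 414.3664136  127.        ] block top mid [432.81043631 273.25369402  69.        ]
[array([441.3, 353.7,   7. ]), array([495.9, 202.2,   7. ]), array([432.3, 178.6,   7. ]), array([375.4, 329.2,   7. ])]
```

```bash
cat >> h.py <<'E'
from scipy.spatial.transform import Rotation as Ro
def st():
    s=telemetry.get_state();R=Ro.from_euler('xyz',s['tcp_rot']).as_matrix()
    print('t',round(s['clock'],2),'tcp',s['tcp_pos'].round(1),'x',R[:,0].round(3),'jaw deg',np.degrees(np.arctan2(R[1,1],R[0,1])).round(2),'F',s['contact_force'].round(1),'gap',round(s['finger_gap']*85.4,1),'q',s['joint_positions'].round(2))
E
python3 - <<'E'
from h import *
st()
i=camera_info('wrist');R=cv2.Rodrigues(np.array(i['rvec'],float))[0];print(R[2],R[0])
E
```

```text
t 0.1 tcp [ 138.6 -531.8  230.5] x [-0.001  0.002 -1.   ] jaw deg 104.6 F [ 0.2 -0.4 -0.1] gap 85.4 q [-1.03  0.26  0.11 -0.   -1.42 -0.28]
[ 0.25043356  0.06744804 -0.96578144] [-0.25202032  0.96771937  0.00223283]
```

Emit:
servo_tool --grip '[85,85,85,85,85,85,85,85,85,85]' --pt "30 28 0" --pt "36 28 0" --pt "36 28 0" --pt "36 28 0" --pt "36 28 0" --pt "36 28 0" --pt "36 28 0" --pt "36 28 0" --pt "36 28 0" --pt "36 28 0" --yaw '[7,7,7,7,7,7,7,7,7,7]'

```text
clock: 1.1
tcp_pos: [493.7, -250.6, 231.0]
tcp_rot: [1.239, 1.57, 2.721]
contact_force: [1.0, -1.3, 0.1]
finger_gap: 0.995
```

Emit:
servo_tool --grip '[85,85,85,85,85,85]' --pt "36 28 0" --pt "36 28 0" --pt "36 28 0" --pt "36 28 0" --pt "36 28 0" --pt "3 5 0" --yaw '[7,7,7,7,7,0]'

```text
clock: 1.7
tcp_pos: [678.0, -103.5, 227.5]
tcp_rot: [0.803, 1.566, 2.897]
contact_force: [-0.4, -0.8, -1.4]
finger_gap: 0.995
```

Run:
```python
from h import *
st(); snap('wrist','w1'); st()
```

```text
t 1.7 tcp [ 678.  -103.5  227.5] x [-0.004  0.001 -1.   ] jaw deg -150.02 F [-0.4 -0.8 -1.4] gap 85.0 q [ 0.07  0.54  0.53 -0.   -1.56  0.45]
t 1.75 tcp [ 677.1 -104.3  228.2] x [-0.004  0.001 -1.   ] jaw deg -150.21 F [ 0.1  0.1 -0.5] gap 85.0 q [ 0.07  0.54  0.53 -0.   -1.56  0.45]
```

View pics/w1.png

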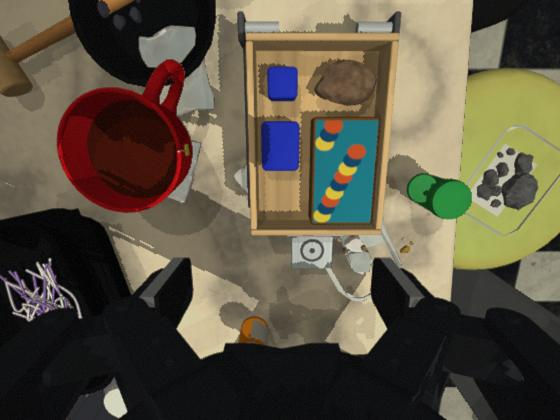

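Run:
```python
from h import *
crop('w1',235,110,395,270,5)
```

```text
(no output)
```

View pics/w1_c235_110.png

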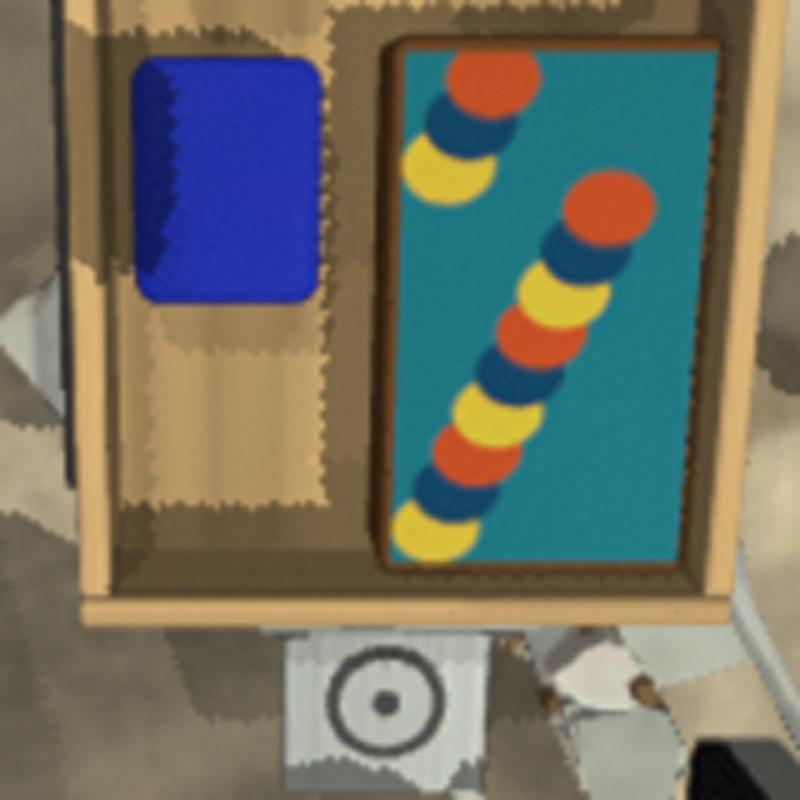

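Run:
```python
from h import *
z=load('w1')
c=lambda x,y,h:onz(z,(x+.5)/5-.5+235,(y+.5)/5-.5+110,h)
ring=c(386,703,69); a=c(82,624,101); b=c(730,624,101); print('ring',ring,'a',a,'b',b,np.linalg.norm(a-b))
d=a-b; yaw=np.degrees(np.arctan2(d[1],d[0]))-90; print('yaw',yaw)
ex=np.array([np.cos(np.radians(yaw)),np.sin(np.radians(yaw))]);ey=np.array([-ex[1],ex[0]])
hinge=(a+b)[:2]/2+ex*184; print('lug from corners',hinge-212*ex)
for n,p in dict(block=c(225,302,89),tin=c(395,300,93),tinleftbot=c(383,520,93),wallin=c(400,598,101),leftin=c(110,560,101),ring=ring).items():
  print(n,(p[:2]-hinge)@ex,(p[:2]-hinge)@ey)
print('gap',hinge+ex*-152.5+ey*30.5)
P=cloud(z)
for u,v in [(235+45,110+30),(235+100,110+60),(235+54,110+84),(312,252)]: print(P[v,u].round(1))
```

```text
ring [619.04604173 -68.79595546  69.        ] a [687.03974094 -63.42321177 101.        ] b [ 580.60448994 -124.66118182  101.        ] 122.79475408969189
yaw -60.08584834499134
lug from corners [619.85846387 -69.77253601]
block -124.67551573186128 34.33812875260257
tin -123.78068122483107 3.051659343109575
tinleftbot -165.7740817305258 4.110773945276594
wallin -178.81698036169792 1.3422235337498754
leftin -171.33954321359934 55.838911760971136
ring -213.2516306512195 -0.2171635372533352
gap [ 675.96781825 -106.135159  ]
[ 706.4 -152.1   89.5]
[ 649.3 -154.2   93.2]
[ 671.2 -109.4   67. ]
[618.  -67.4  69.8]
```

Emit:
servo_tool --grip '[85,85,85,85,85,85,85]' --pt "-11 32 -5" --pt "-12 33 -5" --pt "-12 33 -5" --pt "-11 33 -5" --pt "-11 33 -5" --pt "-11 32 -5" --pt "0 0 0" --yaw '[0,0,0,0,0,0,0]'

```text
clock: 2.45
tcp_pos: [605.7, 91.1, 200.9]
tcp_rot: [0.61, 1.569, 2.7]
contact_force: [-0.2, -0.2, 0.3]
finger_gap: 0.992
```

Run:
```python
from h import *
st(); snap('wrist','w2'); st()
```

```text
t 2.45 tcp [605.7  91.1 200.9] x [-0.001  0.001 -1.   ] jaw deg -150.27 F [-0.2 -0.2  0.3] gap 84.7 q [ 0.4   0.39  0.22 -0.   -1.4   0.12]
t 2.5 tcp [606.5  89.5 201.4] x [-0. -0. -1.] jaw deg -150.31 F [ 0.1 -0.4  0.2] gap 85.4 q [ 0.4   0.39  0.22 -0.   -1.41  0.12]
```

View pics/w2.png

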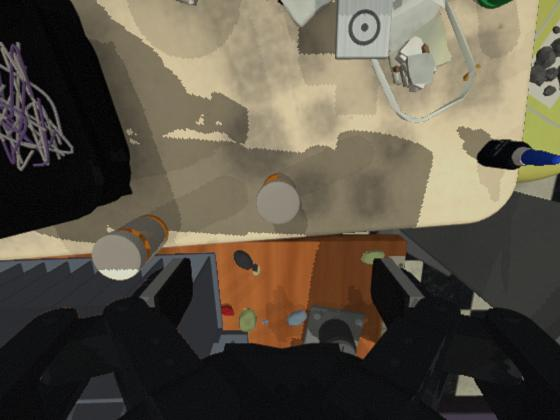

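Run:
```python
from h import *
z=load('w2'); print(onz(z,278.5,201,72), onz(z,365,27,69))
P=cloud(z); m=(abs(P[...,2]-72)<4)&(abs(P[...,0]-608)<40)&(abs(P[...,1]-90)<40)&(z['im'].max(-1)>140)
q=P[m]; print(len(q),q.min(0),q.max(0),q.mean(0),(q.min(0)+q.max(0))/2)
ys,xs=np.nonzero(m);print(xs.min(),xs.max(),ys.min(),ys.max())
```

```text
[608.44038966  90.50978145  72.        ] [618.63699685 -69.44391616  69.        ]
1147 [591.69138148  73.58196979  68.26000391] [627.77911145 111.76087188  73.18010735] [610.82924949  92.02424528  70.99684463] [609.73524647  92.67142084  70.72005563]
257 296 182 221
```

Emit:
servo_tool --grip '[85,85,85,85,85,85,85]' --pt "2 1 -20" --pt "0 0 -35" --pt "0 0 -35" --pt "0 0 -30" --pt "0 0 -20" --pt "0 0 0" --pt "0 0 0" --yaw '[0,0,0,0,0,0,0]'

```text
clock: 3.2
tcp_pos: [610.2, 88.6, 62.1]
tcp_rot: [-2.728, 1.57, -0.642]
contact_force: [-0.3, 0.6, 0.7]
finger_gap: 0.995
```

Run:
```python
from h import *
st()
```

```text
t 3.2 tcp [610.2  88.6  62.1] x [ 0.001 -0.001 -1.   ] jaw deg -150.47 F [-0.3  0.6  0.7] gap 85.0 q [ 0.4   0.48  0.    0.   -1.09  0.12]
```

Emit:
servo_tool --grip '[85,85,85,30,30,30,30,30,30,30]' --pt "-1 2 -14" --pt "0 0 0" --pt "0 0 0" --pt "0 0 0" --pt "0 0 0" --pt "0 0 0" --pt "0 0 0" --pt "0 0 0" --pt "0 0 0" --pt "0 0 0" --yaw '[0,0,0,0,0,0,0,0,0,0]' --grip_force 25

```text
clock: 4.2
tcp_pos: [609.1, 91.8, 47.9]
tcp_rot: [-2.086, 1.57, 0.002]
contact_force: [-0.5, -0.9, 5.4]
finger_gap: 0.467
```

Run:
```python
from h import *
st(); snap('wrist','w3')
```

```text
t 4.2 tcp [609.1  91.8  47.9] x [ 0.001  0.    -1.   ] jaw deg -150.39 F [-0.5 -0.9  5.4] gap 39.9 q [ 0.4   0.49 -0.02  0.   -1.06  0.11]
```

View pics/w3.png

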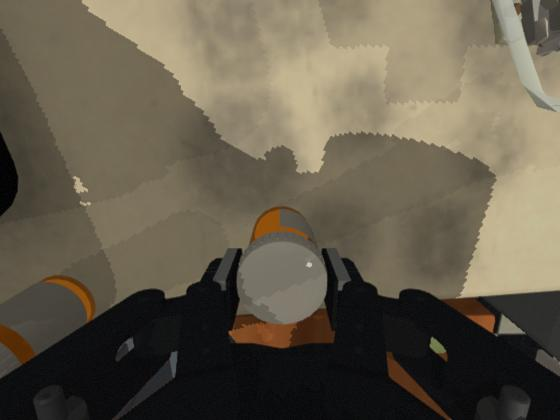

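Emit:
servo_tool --grip '[30,30,30,30,30,30]' --pt "0 0 5" --pt "0 0 20" --pt "0 0 35" --pt "0 0 40" --pt "0 0 15" --pt "0 0 0" --yaw '[0,0,0,0,0,0]'

```text
clock: 4.85
tcp_pos: [610.0, 92.2, 165.3]
tcp_rot: [-1.747, 1.565, 0.34]
contact_force: [1.0, -0.2, 0.5]
finger_gap: 0.466
```

Run:
```python
from h import *
z=load('w3');print(onz(z,282.5,283.5,72))
st(); snap('wrist','w4');snap('scene','s4')
z=load('w4');P=cloud(z);print(P[270,282])
crop('s4',240,110,400,260,5)
```

```text
[608.289289   91.1547571  72.       ]
t 4.85 tcp [610.   92.2 165.3] x [ 0.005  0.002 -1.   ] jaw deg -150.4 F [ 1.  -0.2  0.5] gap 39.8 q [ 0.4   0.41  0.16  0.   -1.32  0.11]
[612.48712045  86.11465841 189.2746589 ]
```

View pics/w4.png

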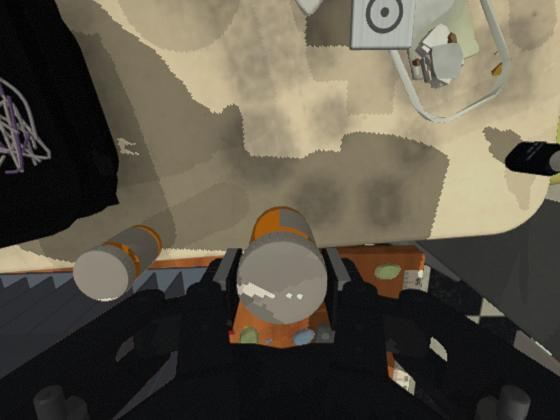

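View pics/s4_c240_110.png

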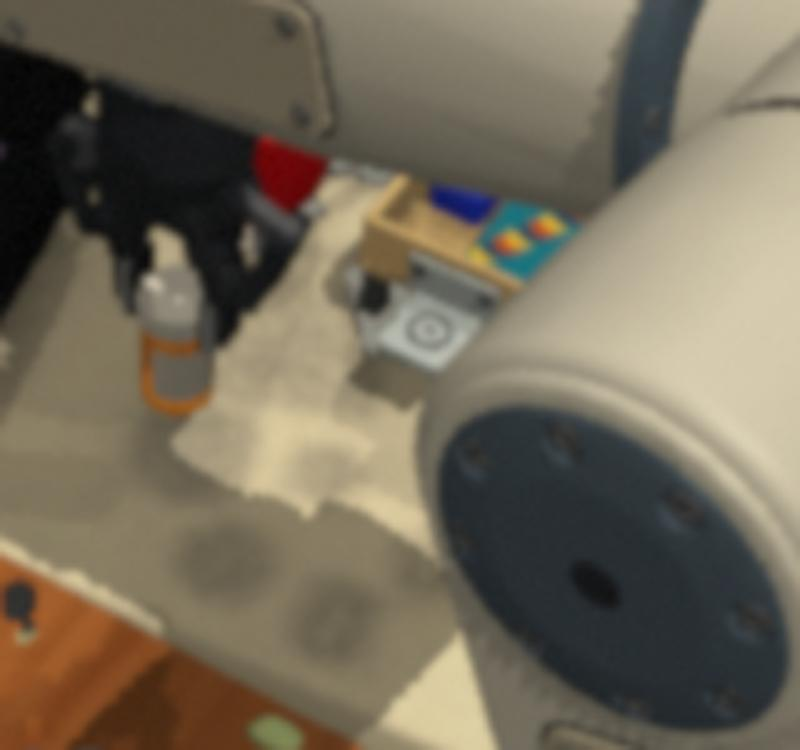

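Emit:
servo_tool --grip '[30,30,30,30,30,30,30,30,30]' --pt "6 -18 5" --pt "10 -30 5" --pt "10 -30 0" --pt "10 -30 0" --pt "10 -30 0" --pt "10 -30 0" --pt "10 -30 0" --pt "0 0 0" --pt "0 0 0" --yaw '[0,0,0,0,0,0,0,0,0]'

```text
clock: 5.85
tcp_pos: [673.9, -106.7, 169.9]
tcp_rot: [0.932, 1.567, 3.018]
contact_force: [-0.5, 0.1, 0.4]
finger_gap: 0.469
```

Run:
```python
from h import *
st(); snap('wrist','w5'); st()
```

```text
t 5.85 tcp [ 673.9 -106.7  169.9] x [-0.004  0.    -1.   ] jaw deg -150.49 F [-0.5  0.1  0.4] gap 40.0 q [ 0.07  0.54  0.39 -0.   -1.42  0.44]
t 5.9 tcp [ 674.  -105.9  170.5] x [-0.003  0.    -1.   ] jaw deg -150.42 F [1.1 0.1 0.1] gap 39.9 q [ 0.07  0.54  0.39 -0.   -1.42  0.44]
```

View pics/w5.png

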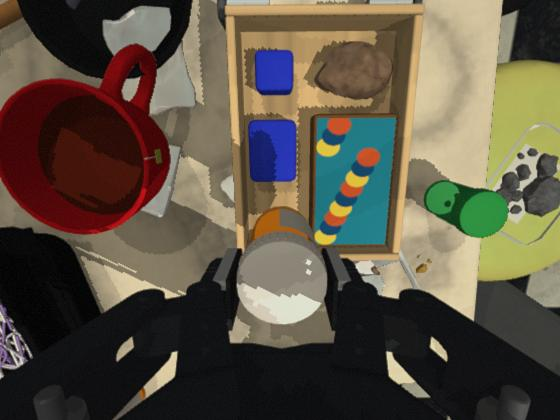

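Emit:
servo_tool --grip '[30,30,30,30,30,30]' --pt "2 0 -8" --pt "0 0 -14" --pt "0 0 -12" --pt "0 0 -8" --pt "0 0 0" --pt "0 0 0" --yaw '[0,0,0,0,0,0]'

```text
clock: 6.5
tcp_pos: [676.7, -106.1, 130.4]
tcp_rot: [2.727, 1.57, -1.468]
contact_force: [0.7, -0.8, -0.5]
finger_gap: 0.465
```

Run:
```python
from h import *
st(); snap('wrist','w6'); st()
```

```text
t 6.5 tcp [ 676.7 -106.1  130.4] x [ 0. -0. -1.] jaw deg -150.38 F [ 0.7 -0.8 -0.5] gap 39.7 q [ 0.07  0.56  0.32  0.   -1.33  0.44]
t 6.55 tcp [ 677.  -106.2  131. ] x [ 0.001 -0.    -1.   ] jaw deg -150.39 F [ 0.2  0.3 -0.6] gap 39.6 q [ 0.07  0.56  0.32  0.   -1.33  0.44]
```

View pics/w6.png

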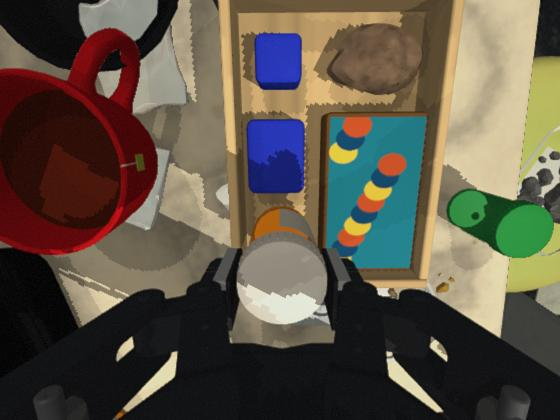

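Emit:
servo_tool --grip '[30,30,30,30,30,30]' --pt "0 0 -5" --pt "0 0 -5" --pt "0 0 -3" --pt "0 0 -2" --pt "0 0 0" --pt "0 0 0" --yaw '[0,0,0,0,0,0]'

```text
clock: 7.15
tcp_pos: [676.7, -106.2, 115.3]
tcp_rot: [-0.542, 1.571, 1.546]
contact_force: [-0.3, -0.1, 0.5]
finger_gap: 0.468
```

Run:
```python
from h import *
st(); snap('wrist','w7'); st()
```

```text
t 7.15 tcp [ 676.7 -106.2  115.3] x [ 0.  0. -1.] jaw deg -150.41 F [-0.3 -0.1  0.5] gap 40.0 q [ 0.07  0.57  0.3  -0.   -1.3   0.44]
t 7.2 tcp [ 676.7 -106.2  115.3] x [ 0.  0. -1.] jaw deg -150.4 F [ 0.5 -0.7  0.1] gap 39.8 q [ 0.07  0.57  0.3  -0.   -1.3   0.44]
```

View pics/w7.png

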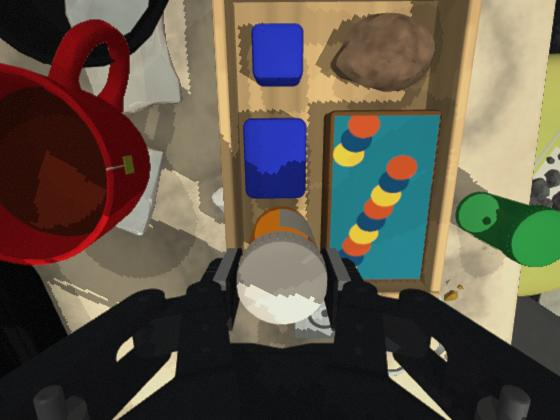

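Emit:
servo_tool --grip '[30,30,30,50,60,75,75,75]' --pt "0 0 -1" --pt "0 0 -1" --pt "0 0 0" --pt "0 0 0" --pt "0 0 0" --pt "0 0 0" --pt "0 0 0" --pt "0 0 0" --yaw '[0,0,0,0,0,0,0,0]'

```text
clock: 8.0
tcp_pos: [676.6, -106.2, 113.0]
tcp_rot: [0.848, 1.57, 2.935]
contact_force: [0.1, -0.1, 0.9]
finger_gap: 0.879
```

Emit:
servo_tool --grip '[85,85,85,85,85,85,85,85]' --pt "0 0 10" --pt "0 0 20" --pt "0 0 30" --pt "0 0 35" --pt "0 0 15" --pt "0 0 5" --pt "0 0 0" --pt "0 0 0" --yaw '[0,0,0,0,0,0,0,0]'

```text
clock: 8.8
tcp_pos: [676.1, -106.0, 226.9]
tcp_rot: [0.875, 1.568, 2.962]
contact_force: [0.2, -0.1, -0.2]
finger_gap: 0.996
```

Run:
```python
from h import *
st(); snap('wrist','w8'); st()
```

```text
t 8.8 tcp [ 676.1 -106.   226.9] x [-0.002  0.    -1.   ] jaw deg -150.4 F [ 0.2 -0.1 -0.2] gap 85.1 q [ 0.07  0.54  0.52 -0.   -1.56  0.44]
t 8.85 tcp [ 676.  -106.1  226.6] x [-0.003  0.    -1.   ] jaw deg -150.4 F [ 0.6 -0.  -0.1] gap 85.2 q [ 0.07  0.54  0.52 -0.   -1.56  0.44]
```

View pics/w8.png

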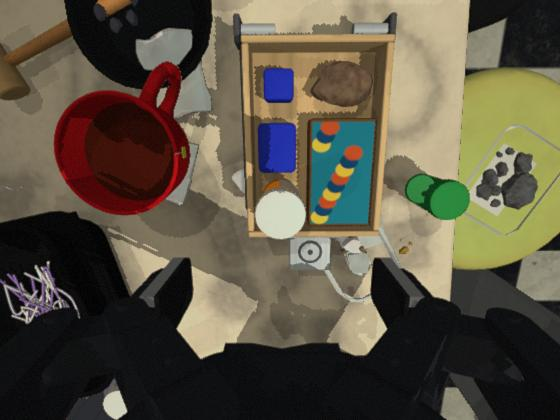

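Run:
```python
from h import *
z=load('w8');print(onz(z,279.8,214.2,139), onz(z,311,252,69)); crop('w8',235,160,335,260,6)
P=cloud(z);print(P[214,280])
```

```text
[ 676.95578508 -106.21543952  139.        ] [617.66040973 -69.10985826  69.        ]
[ 676.85264426 -106.35446246  138.65570707]
```

View pics/w8_c235_160.png

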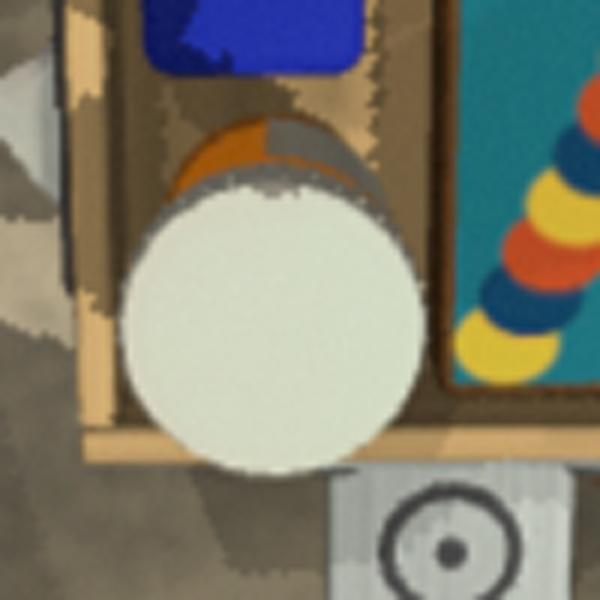

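Run:
```python
from h import *
z=load('top0');P=cloud(z)
m=(P[...,2]>20)&(P[...,1]>120)&(P[...,0]>480)&(P[...,1]<600)&(P[...,0]<900)
for y0 in range(120,520,40):
  k=m&(P[...,1]>=y0)&(P[...,1]<y0+40)
  if k.any(): print(y0,'minx',P[k][:,0].min().round(),'zmax',P[k][:,2].max().round(),P[k][P[k][:,2]>100][:,0].min() if (P[k][:,2]>100).any() else None)
print(P[205,216],P[180,238],P[160,200])
```

```text
120 minx 737.0 zmax 112.0 738.1615642787475
160 minx 637.0 zmax 131.0 636.5421249119885
200 minx 619.0 zmax 219.0 618.6939102546229
240 minx 594.0 zmax 219.0 594.4831963935295
280 minx 519.0 zmax 220.0 518.5154029891988
320 minx 490.0 zmax 220.0 489.5599926194931
360 minx 534.0 zmax 218.0 533.7599764209276
400 minx 525.0 zmax 212.0 620.6853008729721
440 minx 481.0 zmax 172.0 719.8104116997719
480 minx 481.0 zmax 88.0 None
[562.10480869 275.88963241   4.00805147] [638.39265955 208.47863819   2.75123885] [656.86432802 286.47334041 194.53707002]
```

Emit:
servo_tool --grip '[85,85,85,85,85,85,85,85,85,85]' --pt "-25 25 0" --pt "-40 25 0" --pt "-36 35 0" --pt "-30 42 0" --pt "-30 42 0" --pt "-25 42 0" --pt "-20 42 0" --pt "-15 42 0" --pt "-10 42 0" --pt "-10 42 0" --yaw '[-1,-1,-1,-1,-1,-1,-1,-1,-1,-1]'

```text
clock: 9.85
tcp_pos: [436.3, 271.2, 227.6]
tcp_rot: [2.025, 1.569, -2.346]
contact_force: [0.6, -0.8, -0.0]
finger_gap: 0.993
```

Emit:
servo_tool --grip '[85,85]' --pt "-2 0 -10" --pt "0 0 -5" --yaw '[0,0]'

```text
clock: 10.05
tcp_pos: [434.5, 270.3, 211.4]
tcp_rot: [1.932, 1.567, -2.437]
contact_force: [-0.6, 0.1, 0.3]
finger_gap: 0.99
```

Run:
```python
from h import *
st(); snap('wrist','w9'); st()
```

```text
t 10.05 tcp [434.5 270.3 211.4] x [-0.003 -0.002 -1.   ] jaw deg -160.28 F [-0.6  0.1  0.3] gap 84.5 q [ 0.86  0.19 -0.03 -0.   -1.36 -0.52]
t 10.1 tcp [434.6 269.3 210.9] x [-0.003 -0.003 -1.   ] jaw deg -160.36 F [-0.  -0.9 -2. ] gap 85.2 q [ 0.86  0.19 -0.03 -0.   -1.36 -0.52]
```

View pics/w9.png

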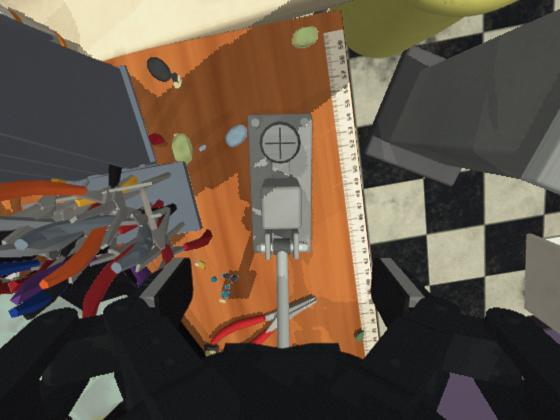

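Run:
```python
from h import *
crop('w9',230,100,330,280,4)
z=load('w9');print('saddle',onz(z,280.5,142,52))
P=cloud(z)
m=(P[...,2]>66.5)&(P[...,2]<72)&(np.hypot(P[...,0]-433,P[...,1]-273)<38)
q=P[m][:,:2].astype(np.float32); r=cv2.minAreaRect(q);print(len(q),r)
m=(P[...,2]>48)&(P[...,2]<56)&(np.hypot(P[...,0]-454,P[...,1]-216)<26)
q=P[m][:,:2].astype(np.float32);print(len(q),cv2.minEnclosingCircle(q))
m=(P[...,2]>3)&(P[...,2]<11)&(np.hypot(P[...,0]-440,P[...,1]-260)<110);q=P[m][:,:2].astype(np.float32);print(cv2.minAreaRect(q))
```

```text
saddle [452.52321474 218.6777839   52.        ]
1595 ((431.2961730957031, 277.2275085449219), (38.01824188232422, 43.003883361816406), 20.474287033081055)
1038 ((452.83673095703125, 219.61378479003906), 17.81466293334961)
((470.12237548828125, 281.90869140625), (147.88577270507812, 164.3233184814453), 21.14518165588379)
```

View pics/w9_c230_100.png

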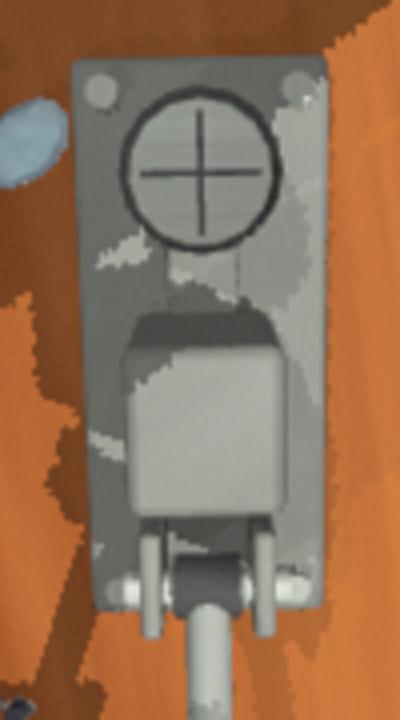

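Emit:
servo_tool --grip '[85,85,85,85,85,85,85]' --pt "-3 7 -20" --pt "0 0 -35" --pt "0 0 -40" --pt "0 0 -40" --pt "0 0 -25" --pt "0 0 0" --pt "0 0 0" --yaw '[0.6,0,0,0,0,0,0]'

```text
clock: 10.8
tcp_pos: [433.4, 276.3, 54.0]
tcp_rot: [-2.731, 1.57, -0.809]
contact_force: [-0.2, 1.0, 0.1]
finger_gap: 0.995
```

Run:
```python
from h import *
st()
```

```text
t 10.8 tcp [433.4 276.3  54. ] x [ 0.001 -0.001 -1.   ] jaw deg -159.84 F [-0.2  1.   0.1] gap 84.9 q [ 0.87  0.31 -0.29  0.   -0.97 -0.52]
```

Emit:
servo_tool --grip '[85,85,85,35,35,35,35,35,35,35]' --pt "-2 1 -14" --pt "0 0 -10" --pt "0 0 0" --pt "0 0 0" --pt "0 0 0" --pt "0 0 0" --pt "0 0 0" --pt "0 0 0" --pt "0 0 0" --pt "0 0 0" --yaw '[0,0,0,0,0,0,0,0,0,0]' --grip_force 80

```text
clock: 11.8
tcp_pos: [431.5, 278.6, 30.3]
tcp_rot: [-1.384, 1.569, 0.54]
contact_force: [-0.2, 0.1, 6.3]
finger_gap: 0.457
```

Emit:
servo_tool --grip '[35,35,35,35,35,35]' --pt "0 0 2" --pt "0 0 8" --pt "0 0 15" --pt "0 0 20" --pt "0 0 0" --pt "0 0 0" --yaw '[0,0,0,0,0,0]'

```text
clock: 12.4
tcp_pos: [429.9, 277.7, 73.5]
tcp_rot: [1.352, 1.569, -3.009]
contact_force: [-0.6, -0.4, -7.5]
finger_gap: 0.459
```

Run:
```python
from h import *
st(); snap('wrist','w10'); snap('scene','s10')
crop('s10',140,200,340,350,4)
```

```text
t 12.4 tcp [429.9 277.7  73.5] x [-0.001 -0.    -1.   ] jaw deg -159.83 F [-0.6 -0.4 -7.5] gap 39.2 q [ 0.88  0.29 -0.27 -0.   -1.02 -0.53]
```

View pics/w10.png

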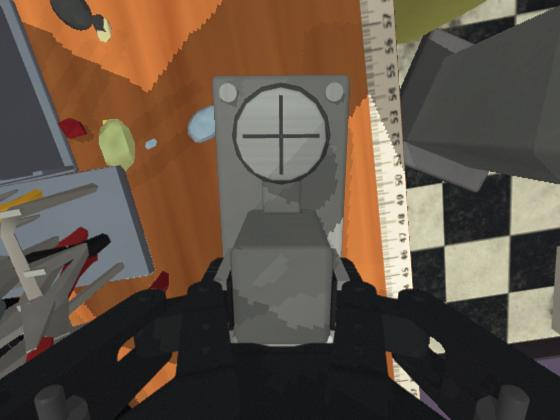

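View pics/s10_c140_200.png

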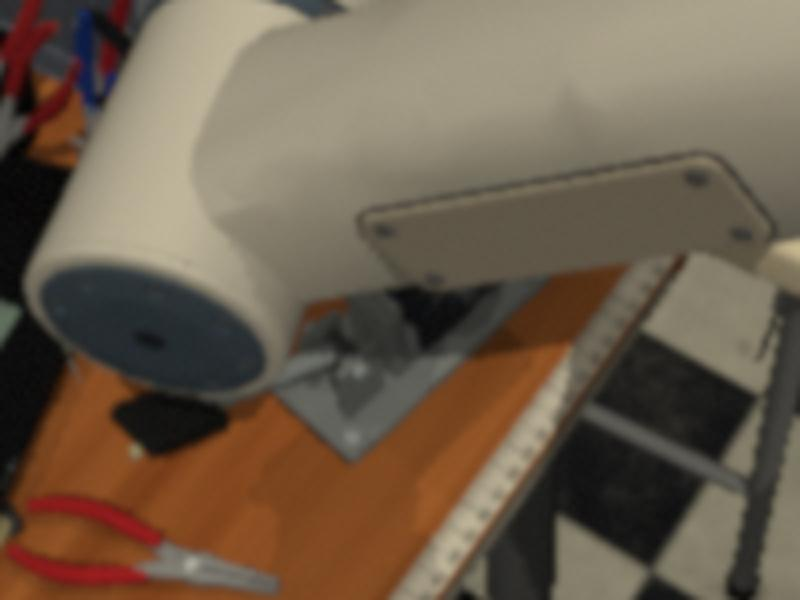

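Run:
```python
from h import *
z=load('w10');P=cloud(z)
def plane(q):
    c=q.mean(0);n=np.linalg.svd(q-c)[2][2];n*=np.sign(n[2]);return c.round(1),n.round(3)
m=np.zeros(P.shape[:2],bool);m[100:165,255:310]=1;print('saddle',plane(P[m]))
m[:]=0;m[260:320,245:320]=1;print('block',plane(P[m]))
print('sad c',onz(z,281,135,73.5-30.3+52))
R=cv2.Rodrigues(z['r'])[0]; print(-R.T@z['t'].ravel())
```

```text
saddle (array([451.1, 217.4,  95.6]), array([-0.933, -0.361,  0.007]))
block (array([431. , 272.1, 112.4]), array([-0.223,  0.602,  0.766]))
sad c [451.11904993 218.46718762  95.2       ]
[451.59131484 217.313624   215.70462789]
```

Run:
```python
from h import *
z=load('w10');P=cloud(z);d=z['d']
print(d[100:170:10,255:310:10].round(1))
print(P[100:170:10,255:310:10,2].round(1))
m=np.zeros(P.shape[:2],bool);m[95:170,250:310]=1
q=P[m];q=q[abs(q[:,2]-np.median(q[:,2]))<3]
A=np.c_[q[:,:2],np.ones(len(q))];print(np.linalg.lstsq(A,q[:,2],rcond=None)[0],len(q),np.median(q[:,2]))
m[:]=0;m[262:315,250:315]=1;q=P[m];md=np.median(q[:,2]);q=q[abs(q[:,2]-md)<3]
A=np.c_[q[:,:2],np.ones(len(q))];print(np.linalg.lstsq(A,q[:,2],rcond=None)[0],len(q),md)
```

```text
[[113.8 113.7 114.3 112.4 114.1 113.6]
 [114.1 114.3 114.7 114.6 113.7 113.5]
 [116.4 115.7 114.5 116.2 115.9 115. ]
 [115.7 116.5 116.7 117.2 116.5 117.6]
 [118.1 118.5 118.  119.1 117.8 118.6]
 [118.2 118.3 119.7 118.1 118.5 118.6]
 [120.1 120.2 119.  121.2 119.  120.3]]
[[94.6 94.8 94.2 96.2 94.4 94.9]
 [95.4 95.1 94.8 94.9 95.8 96. ]
 [93.9 94.7 96.  94.1 94.5 95.4]
 [95.7 94.8 94.6 94.1 94.9 93.7]
 [94.2 93.8 94.4 93.2 94.5 93.7]
 [95.2 95.1 93.6 95.3 94.8 94.8]
 [94.2 94.2 95.4 93.2 95.4 94. ]]
[-1.09436179e-04  1.18124091e-04  9.48600425e+01] 4440 94.84283751932011
[ 7.73169553e-04 -4.51832964e-03  1.12733309e+02] 3423 111.85430296686327
```

Emit:
servo_tool --grip '[35,35,35,35,35,35,35,35,35,35]' --pt "0 -10 10" --pt "8 -20 10" --pt "14 -26 0" --pt "16 -28 0" --pt "17 -30 0" --pt "17 -30 0" --pt "16 -28 0" --pt "14 -24 0" --pt "10 -20 0" --pt "0 0 0" --yaw '[0,1,1,1,1.5,1.5,1.5,1.3,1,0]'

```text
clock: 13.5
tcp_pos: [543.0, 59.0, 93.8]
tcp_rot: [1.898, 1.569, -2.294]
contact_force: [-0.5, 0.1, -7.6]
finger_gap: 0.456
```

Emit:
servo_tool --grip '[35,35,35,35]' --pt "0 0 -15" --pt "0 0 -20" --pt "0 0 -15" --pt "0 0 0" --yaw '[0,0,0,0]'

```text
clock: 13.9
tcp_pos: [540.0, 61.3, 41.7]
tcp_rot: [1.297, 1.564, -2.893]
contact_force: [0.1, -0.1, -7.8]
finger_gap: 0.459
```

Run:
```python
from h import *
st(); snap('wrist','w11');st()
```

```text
t 13.9 tcp [540.   61.3  41.7] x [-0.006 -0.002 -1.   ] jaw deg -150.04 F [ 0.1 -0.1 -7.8] gap 39.2 q [ 0.4   0.38 -0.22 -0.   -0.97  0.12]
t 13.95 tcp [541.3  61.5  43.3] x [-0.003 -0.001 -1.   ] jaw deg -150.0 F [-0.3  0.2 -6.8] gap 39.0 q [ 0.4   0.38 -0.22 -0.   -0.97  0.12]
```

View pics/w11.png

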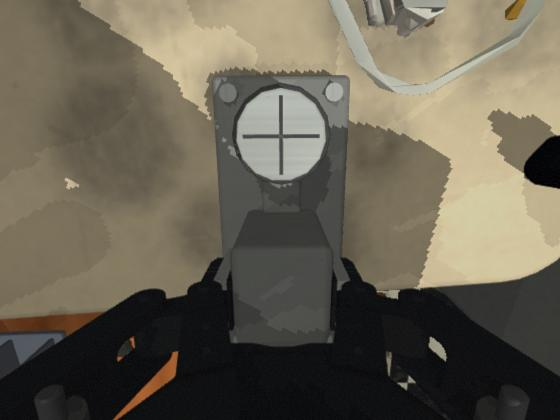

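Emit:
servo_tool --grip '[35,35,35,35,35]' --pt "0 0 -3" --pt "4 -7 -3" --pt "6 -10 0" --pt "4 -7 0" --pt "0 0 0" --yaw '[0,0,0,0,0]'

```text
clock: 14.45
tcp_pos: [557.6, 36.6, 38.5]
tcp_rot: [-2.367, 1.57, -0.275]
contact_force: [0.4, 0.2, -7.3]
finger_gap: 0.46
```

Run:
```python
from h import *
st(); snap('wrist','w12');st()
z=load('w12');P=cloud(z);print(np.median(P[115:160,260:300].reshape(-1,3),0));
```

```text
t 14.45 tcp [557.6  36.6  38.5] x [ 0.001 -0.    -1.   ] jaw deg -150.09 F [ 0.4  0.2 -7.3] gap 39.3 q [ 0.35  0.41 -0.19  0.   -0.97  0.18]
t 14.5 tcp [557.1  37.2  38.4] x [ 0.  0. -1.] jaw deg -150.09 F [-1.2 -0.2 -7.6] gap 38.9 q [ 0.35  0.41 -0.19  0.   -0.97  0.18]
[588.8137386  -17.04087384  59.94348031]
```

View pics/w12.png

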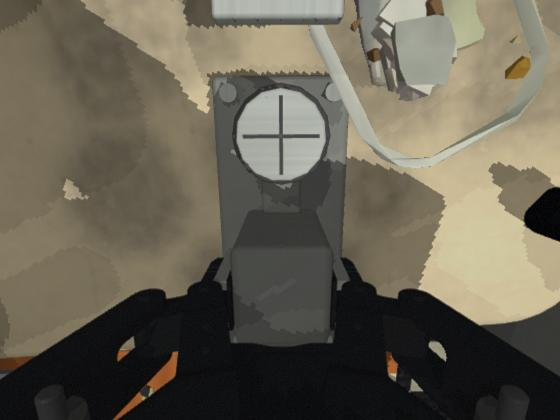

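Run:
```python
from h import *
z=load('w12'); s=onz(z,281,134.5,57.5+1.5); print(s)
ex=np.array([.5,-.866]);ey=np.array([.866,.5])
crop('w12',200,0,360,40,5)
for u,v,h in((213,16,69),(343,16,69),(278,16,69),(278,22,61)):
  p=onz(z,u,v,h);print(p,(p-s)[:2]@ex,(p-s)[:2]@ey)
```

```text
[588.7210324  -18.08877999  59.        ]
[626.84501052 -39.66572501  69.        ] 37.74762345095084 22.226892538283913
[589.8633663  -60.93429682  69.        ] 37.675384523642364 -20.433497261659078
[608.35289109 -50.30075702  69.        ] 37.71150145314858 0.8952011080092106
[608.81017584 -50.9183793   61.        ] 38.47500472605211 0.982398563980194
```

View pics/w12_c200_0.png

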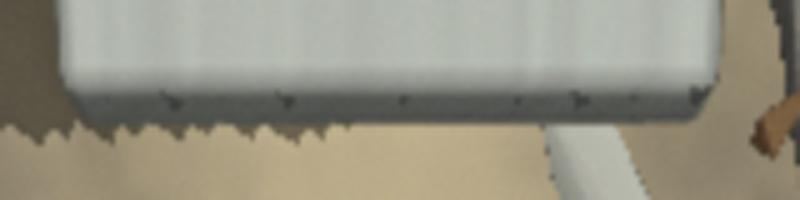

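Emit:
servo_tool --grip '[35,35,35,35,35,35,35,35]' --pt "1 0 -2" --pt "4 -7 0" --pt "6 -10 0" --pt "6 -11 0" --pt "6 -10 0" --pt "5 -9 0" --pt "3 -5 0" --pt "0 0 0" --yaw '[0,0,0,0,0,0,0,0]'

```text
clock: 15.3
tcp_pos: [588.0, -14.9, 36.1]
tcp_rot: [1.891, 1.571, -2.299]
contact_force: [-0.7, -0.5, -6.8]
finger_gap: 0.459
```

Run:
```python
from h import *
st(); snap('wrist','w13');st()
```

```text
t 15.3 tcp [588.  -14.9  36.1] x [-0. -0. -1.] jaw deg -150.07 F [-0.7 -0.5 -6.8] gap 39.2 q [ 0.24  0.46 -0.11  0.   -1.    0.28]
t 15.35 tcp [587.7 -14.4  36.1] x [-0.  0. -1.] jaw deg -150.05 F [ 0.9  0.2 -8.2] gap 39.2 q [ 0.24  0.46 -0.11 -0.   -1.    0.28]
```

View pics/w13.png

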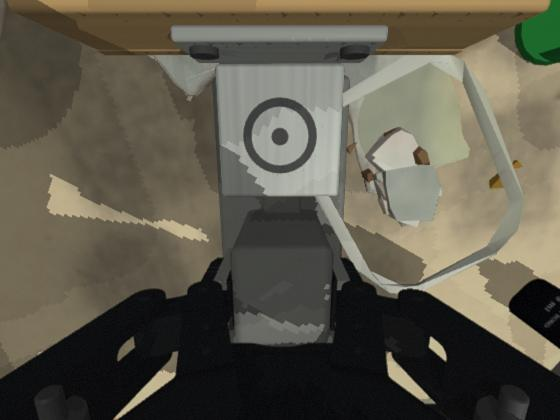

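Run:
```python
from h import *
z=load('w13'); s=onz(z,281,134.5,57.7);l=onz(z,280,134.8,69);ex=np.array([.5,-.866]);ey=np.array([.866,.5]);d=(l-s)[:2];print(s,l,d@ex,d@ey)
```

```text
[619.19887431 -69.64447411  57.7       ] [619.49107323 -69.46765177  69.        ] -0.007028679386809129 0.3414554336198933
```

Saddle and ring line up to within 0.5 mm. Next I lower the jack the last ~3 mm and release it.

Emit:
servo_tool --grip '[35,35,35,35,50,65,65,65]' --pt "0 0 -1" --pt "0 0 -1" --pt "0 0 -1" --pt "0 0 0" --pt "0 0 0" --pt "0 0 0" --pt "0 0 0" --pt "0 0 0" --yaw '[0,0,0,0,0,0,0,0]'

```text
clock: 16.15
tcp_pos: [588.3, -14.0, 34.0]
tcp_rot: [-2.059, 1.569, 0.036]
contact_force: [0.4, 0.9, 0.7]
finger_gap: 0.762
```

Run:
```python
from h import *
st(); snap('wrist','w14');st()
```

```text
t 16.15 tcp [588.3 -14.   34. ] x [ 0.002  0.    -1.   ] jaw deg -149.99 F [0.4 0.9 0.7] gap 65.1 q [ 0.24  0.46 -0.12  0.   -0.99  0.28]
t 16.2 tcp [588.1 -14.   33.8] x [ 0.001  0.    -1.   ] jaw deg -149.99 F [-0.2 -0.7  1. ] gap 64.9 q [ 0.24  0.46 -0.12  0.   -0.99  0.28]
```

View pics/w14.png

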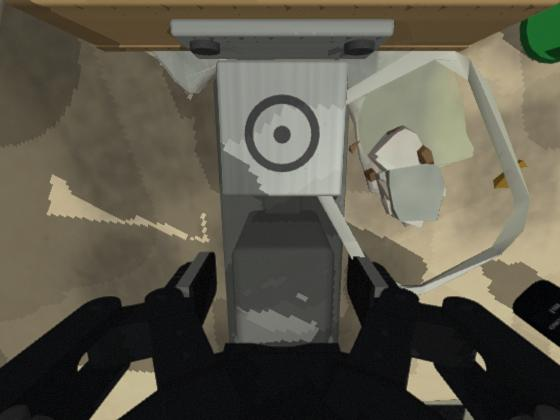

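Emit:
servo_tool --grip '[75,75,75,75,60,40,20,0,0,0]' --pt "0 0 10" --pt "0 0 30" --pt "0 0 45" --pt "0 0 45" --pt "0 0 25" --pt "-10 17 0" --pt "-17 30 0" --pt "-20 35 0" --pt "-17 30 0" --pt "-10 17 0" --yaw '[0,0,0,0,0,0,0,0,0,0]'

```text
clock: 17.2
tcp_pos: [512.6, 116.7, 189.4]
tcp_rot: [-1.504, 1.569, 0.592]
contact_force: [0.3, 0.7, 1.0]
finger_gap: -0.001
```

Emit:
servo_tool --grip '[0,0]' --pt "0 0 0" --pt "0 0 0" --yaw '[0,0]'

```text
clock: 17.4
tcp_pos: [513.8, 115.1, 189.1]
tcp_rot: [-1.937, 1.57, 0.158]
contact_force: [-1.0, -0.2, -0.0]
finger_gap: -0.001
```

Run:
```python
from h import *
st(); snap('wrist','w15');snap('top','t15');st();crop('t15',240,110,400,230,5)
```

```text
t 17.4 tcp [513.8 115.1 189.1] x [ 0.001  0.    -1.   ] jaw deg -149.94 F [-1.  -0.2 -0. ] gap -0.0 q [ 0.52  0.22 -0.04  0.   -1.31  0.01]
t 17.5 tcp [514.  114.4 188.6] x [ 0. -0. -1.] jaw deg -150.04 F [-0.3  0.2 -0.8] gap 0.6 q [ 0.52  0.23 -0.04  0.   -1.31  0.01]
```

View pics/w15.png

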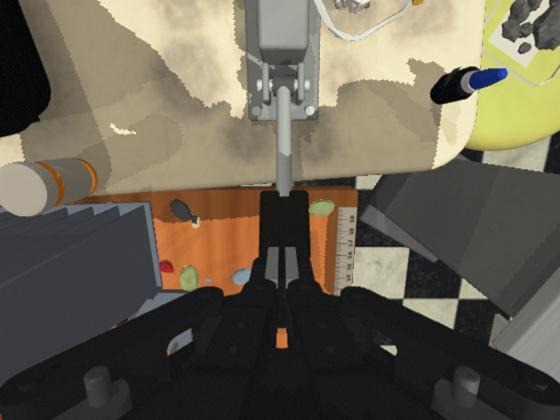

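View pics/t15_c240_110.png

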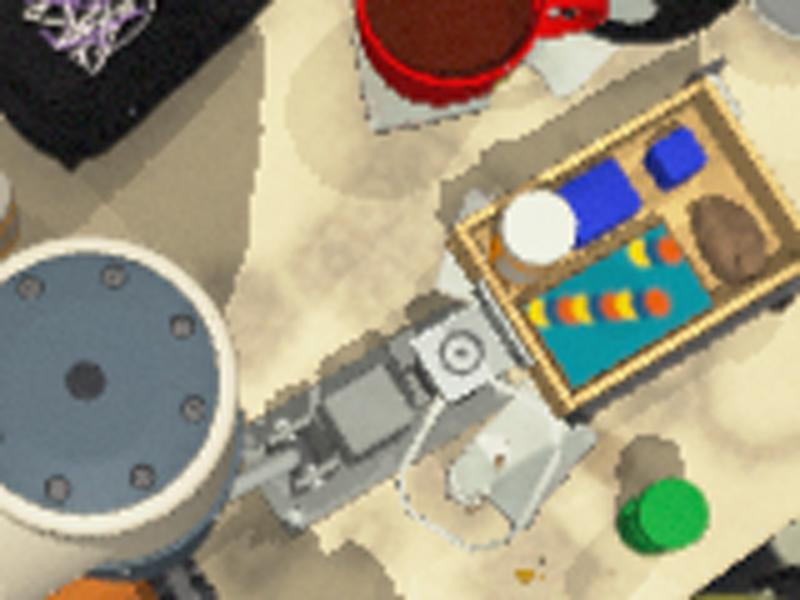

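Emit:
servo_tool --grip '[0,0,0,0,0]' --pt "1 -3 -15" --pt "0 0 -20" --pt "0 0 -13" --pt "0 0 0" --pt "0 0 0" --yaw '[0,0,0,0,0]'

```text
clock: 18.0
tcp_pos: [515.2, 111.3, 140.7]
tcp_rot: [3.068, 1.57, -1.122]
contact_force: [0.7, -0.3, -0.0]
finger_gap: 0.002
```

Run:
```python
from h import *
st(); snap('wrist','w16')
```

```text
t 18.0 tcp [515.2 111.3 140.7] x [ 0. -0. -1.] jaw deg -150.05 F [ 0.7 -0.3 -0. ] gap 0.2 q [ 0.51  0.26 -0.13  0.   -1.19  0.01]
```

View pics/w16.png

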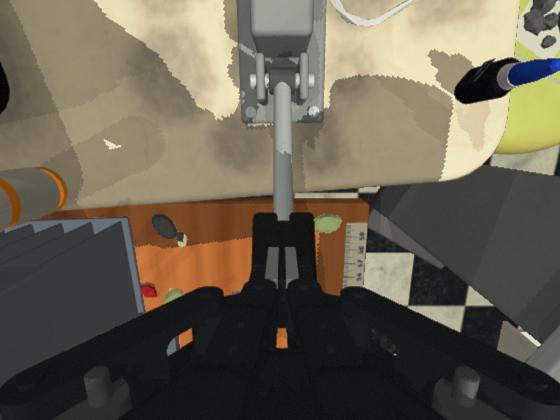

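Emit:
servo_tool --grip '[0,0,0,0,0,0,0]' --pt "0 0 -6" --pt "0 0 -5" --pt "-1.5 2.6 -4" --pt "-1.5 2.6 -4" --pt "-1.5 2.6 -4" --pt "-1 1.6 -3" --pt "0 0 0" --yaw '[0,0,0,0,0,0,0]'

```text
clock: 18.75
tcp_pos: [509.1, 121.5, 114.0]
tcp_rot: [2.22, 1.571, -1.968]
contact_force: [1.2, -1.5, 1.8]
finger_gap: -0.001
```

Run:
```python
from h import *
st(); snap('wrist','w17')
```

```text
t 18.75 tcp [509.1 121.5 114. ] x [-0. -0. -1.] jaw deg -149.98 F [ 1.2 -1.5  1.8] gap -0.1 q [ 0.53  0.27 -0.18  0.   -1.12 -0.01]
```

View pics/w17.png

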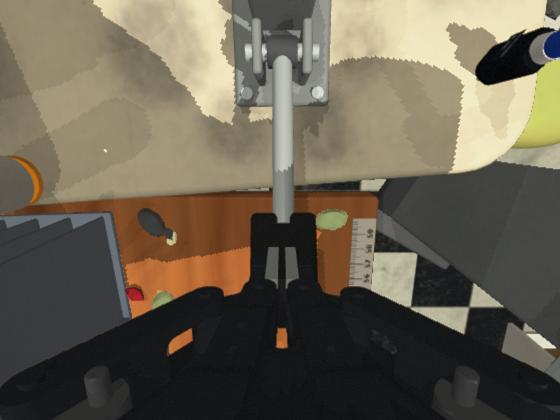

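Emit:
servo_tool --grip '[0,0,0,0,0,0,0,0,0]' --pt "-1 1.8 -4" --pt "-0.9 1.6 -4" --pt "-0.9 1.6 -4" --pt "-0.8 1.4 -4" --pt "-0.7 1.2 -4" --pt "-0.6 1.1 -4" --pt "-0.6 1 -4" --pt "-0.5 0.9 -4" --pt "0 0 0" --yaw '[0,0,0,0,0,0,0,0,0]'

```text
clock: 19.7
tcp_pos: [503.0, 132.2, 81.7]
tcp_rot: [0.902, 1.57, 2.996]
contact_force: [-0.2, -0.8, 2.2]
finger_gap: -0.0
```

Run:
```python
from h import *
st(); snap('wrist','w18')
```

```text
t 19.7 tcp [503.  132.2  81.7] x [-0.001  0.    -1.   ] jaw deg -150.0 F [-0.2 -0.8  2.2] gap -0.0 q [ 0.56  0.29 -0.24 -0.   -1.04 -0.03]
```

View pics/w18.png

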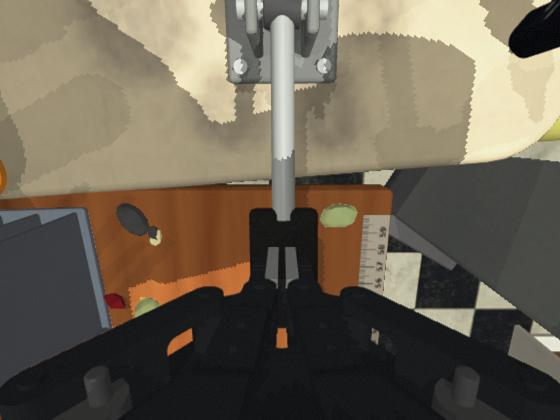

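Emit:
servo_tool --grip '[0,0,0,0,0,0,0]' --pt "-0.3 0.5 -4" --pt "-0.3 0.5 -4" --pt "-0.2 0.4 -4" --pt "0 0.2 -4" --pt "0 0 -3" --pt "0 0 0" --pt "0 0 0" --yaw '[0,0,0,0,0,0,0]'

```text
clock: 20.45
tcp_pos: [502.3, 133.7, 63.2]
tcp_rot: [0.713, 1.571, 2.808]
contact_force: [-2.1, 1.4, 2.4]
finger_gap: -0.002
```

Run:
```python
from h import *
st(); snap('top','t19');snap('scene','s19');snap('wrist','w19');st();crop('t19',240,110,400,230,5);crop('s19',240,110,400,230,5)
```

```text
t 20.45 tcp [502.3 133.7  63.2] x [-0.  0. -1.] jaw deg -150.0 F [-2.1  1.4  2.4] gap -0.2 q [ 0.56  0.31 -0.26 -0.   -1.   -0.04]
t 20.6 tcp [502.4 133.6  63.4] x [ 0.  0. -1.] jaw deg -150.0 F [-2.1  1.2  3.4] gap -0.1 q [ 0.56  0.31 -0.26 -0.   -1.   -0.04]
```

View pics/t19_c240_110.png

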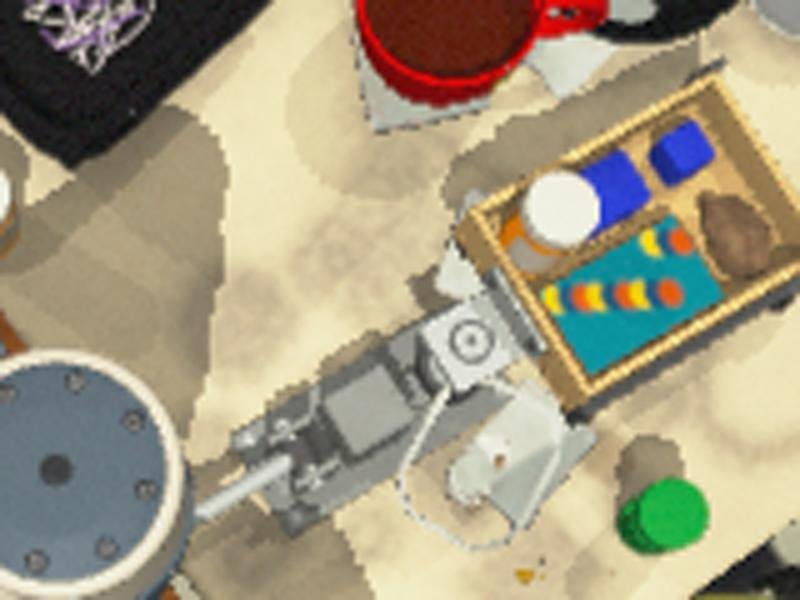

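View pics/s19_c240_110.png

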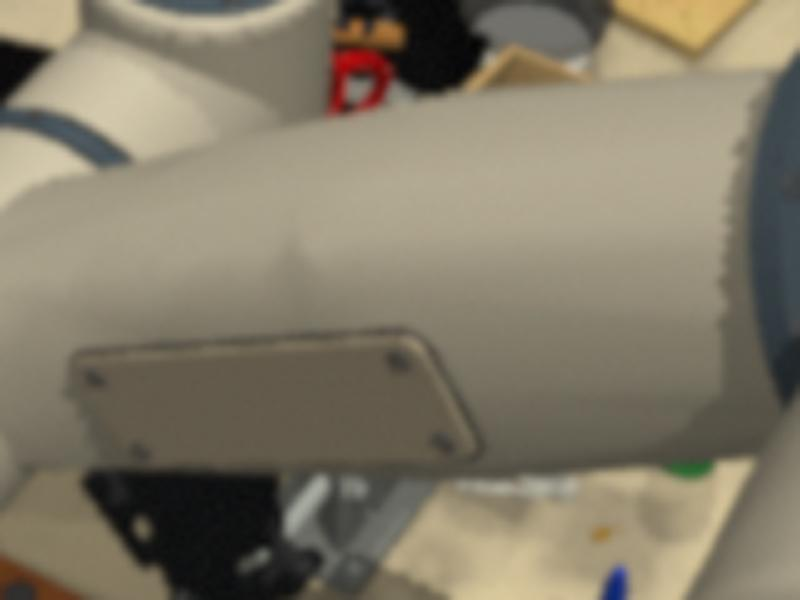

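View pics/w19.png

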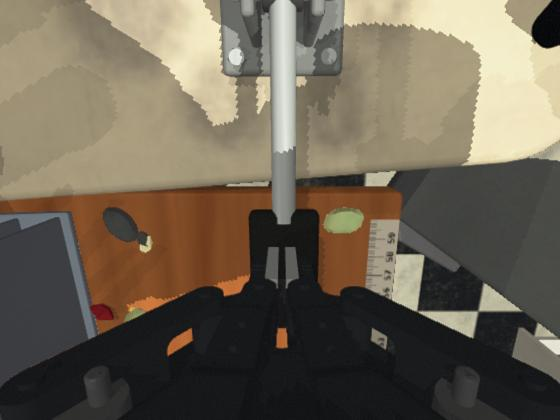

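Emit:
servo_tool --grip '[0,0,0,0,0,0]' --pt "-1 0.5 -1" --pt "-0.5 0.5 -1" --pt "0 0 0" --pt "0 0 0" --pt "0 0 0" --pt "0 0 0" --yaw '[0,0,0,0,0,0]'

```text
clock: 21.2
tcp_pos: [501.1, 134.6, 61.4]
tcp_rot: [-1.909, 1.57, 0.185]
contact_force: [1.9, -1.2, 3.1]
finger_gap: -0.002
```

Run:
```python
from h import *
st(); snap('top','t20');snap('top','t21');st();crop('t20',240,110,400,230,5)
z=load('t20');P=cloud(z);D=(z['d']+load('t21')['d'])/2
# tin top plane in crate, ring height
x=np.array([.5,-.866])
# lug/wall points: tilt from tin region (teal)
im=z['im'].astype(int);teal=(im[...,0]>110)&(im[...,1]>100)&(im[...,2]<60)
v,u=np.nonzero(teal);k=(u>340)&(u<390)&(v>145)&(v<195);q=P[v[k],u[k]];h=(q[:,:2]-[619,-70])@x
print(len(q),np.polyfit(h,q[:,2],1),q[:,2].mean())
z0=load('top0');P0=cloud(z0);im=z0['im'].astype(int);teal=(im[...,0]>110)&(im[...,1]>100)&(im[...,2]<60)
v,u=np.nonzero(teal);k=(u>340)&(u<390)&(v>145)&(v<195);q=P0[v[k],u[k]];h=(q[:,:2]-[619,-70])@x
print(len(q),np.polyfit(h,q[:,2],1),q[:,2].mean())
f=lambda x,y:((x+.5)/5-.5+240,(y+.5)/5-.5+110)
for p in((472,342),(562,208),(368,405)): 
  a,b=f(*p); w=P[int(b)-1:int(b)+3,int(a)-1:int(a)+3].reshape(-1,3); print(p,np.median(w,0))
```

```text
t 21.2 tcp [501.1 134.6  61.4] x [ 0.  0. -1.] jaw deg -150.0 F [ 1.9 -1.2  3.1] gap -0.2 q [ 0.56  0.31 -0.27  0.   -0.99 -0.04]
t 21.3 tcp [501.  134.7  61.3] x [ 0.  0. -1.] jaw deg -150.0 F [ 2.  -1.   2.3] gap 0.1 q [ 0.56  0.31 -0.27  0.   -0.99 -0.04]
373 [ -1.07370969 210.95757485] 114.78522327593849
387 [ -1.47748337 224.22284665] 100.10318301157213
(472, 342) [619.43590304 -74.26897167 100.2702527 ]
(562, 208) [ 680.6964305  -116.63113327  160.62897476]
(368, 405) [590.41398484 -16.63707186  71.88424654]
```

View pics/t20_c240_110.png

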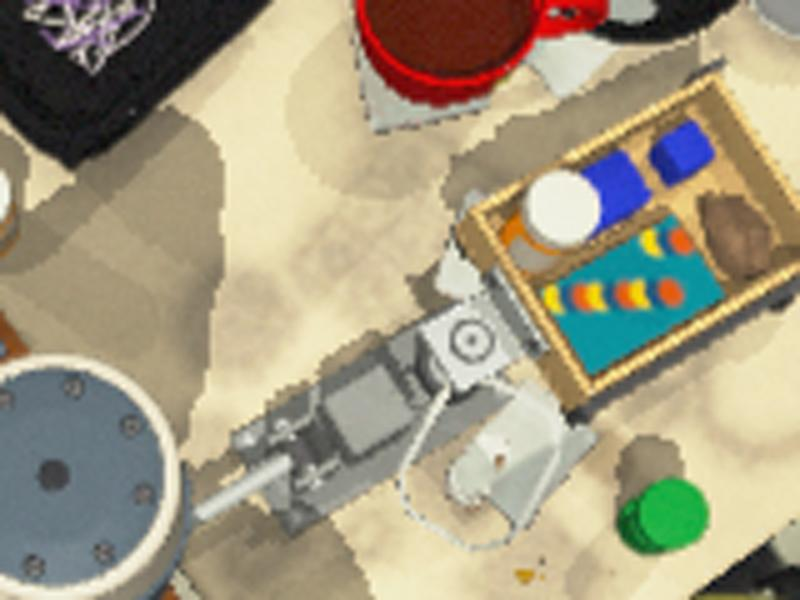

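Run:
```python
from h import *
st(); print(manip.job_done()); st()
```

```text
t 21.3 tcp [501.  134.7  61.3] x [ 0.  0. -1.] jaw deg -150.0 F [ 2.  -1.   2.3] gap 0.1 q [ 0.56  0.31 -0.27  0.   -0.99 -0.04]
the job is handed in; nothing more can be done
None
the job is handed in; nothing more can be done
```

The job was handed in at about 21 s of the 64 s allowed, with the closed fingertips still holding the jack's handle down. No verdict was given.

- **Jar:** I packed the shorter jar upright in the gap. Its centre measured about 1 mm from the gap's centre, with its top at 139 mm as it should be when standing on the floor. After jacking, its top was at about 160 mm, as expected from the crate's tilt.
- **Jack:** I set it flat under the lug with the handle pointing away. The saddle and the lug's ring lined up within 0.5 mm just before release. The crate had not lifted when I let go.
- **End state:** I pressed the handle to about 0.59 rad, worked out from the fingertip height. The lug rose about 30 mm, which tilts the crate about 0.14 rad. The fingers hold the handle with about 2–3 N downward.
- **Left alone:** I did not touch the taller jar, the glue bottle or the green look-alike, though I took no final measurement of their positions.

**Checks that disagreed or were missing:**
- My attempt to read the tilt from the tin's surface gave unusable slopes, so the tilt comes from the heights of the lug, the tin and the jar.
- At the end, the top camera showed the ring about 4 mm to one side of its earlier reading, while the pump block was within about 2.5 mm of where I had placed it. I put the ring shift down to pixel size and the crate's tilt.
- A sideways force of about 2 N remains at the fingertips.
- The force of the saddle on the lug could not be measured directly.

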